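# Hang the slide carrier on the transfer rail

### The job

Take the hooked slide carrier out of its parking tray, lift its tongue over the front lip of the transfer rail and lower it onto the white track behind the lip. Then slide it along the track, pressing only lightly and never forcing it against the rail (keep well under 25 N), until the tongue drops fully home in the station notch, and leave it hanging there. Leave the other things on the bench where they are.

Things in the scene. Friction and masses are not known exactly. Their poses are not given: they have to be found in the camera images.
- carrier: Steel slide carrier, 0.15-0.31 kg: basket of slides below, back plate, and on top a bridge with a down-turned tongue (a hook) and a black grip block. Origin: basket underside; z up, +x to the tongue's side. In mm: basket x -24..0, y +-28, z 0..62; back plate x 0..4, y +-22, z 0..131; bridge x 0..20, y +-22, z 125..131. Stands in the tray at the start. Centre of mass near x -5, z 60.
- grip (a point): Grasp point of the carrier: in the black grip block on its top, at (6, 0, 154) mm in the carrier's frame. The block spans x -8..20, y -8..8 (16 mm thick, pinch it along y), z 131..172.
- tongue (a point): Middle of the lower edge of the carrier's tongue, (17, 0, 95) mm in the carrier's frame. The tongue spans x 14..20, y -10..10 (20 mm wide) and hangs from z 125 down to z 95; the open gap between it and the back plate, which goes over the lip, is 10 mm wide (x 4..14) and 30 mm high.
- dock: Grey parking tray fixed to the bench, axes as the carrier's within 0.02 rad. Floor 6 mm, walls 27 mm high round the basket with 3 mm play; the carrier lifts straight up out of it. Origin: underside, below the carrier's origin (within 1 mm).
- rail: Aluminium transfer rail fixed on two posts, 360 mm long along its y. Origin: on the bench below its middle; x points away from the robot, z up. In mm: front face with lip x -13..-9, z 90..154; track channel x -9..9; back wall x 9..13, top z 148; grey end covers (top z 159) over the channel beyond y = +-95. The carrier hangs with its back plate in front of the lip, leaning up to 0.13 rad.
- rail_lip (a point): Middle of the top edge of the rail's anti-jump lip, (-11, 0, 154) mm in the rail's frame: the lip is 4 mm thick, rigid, on the robot's side of the channel and stands 14 mm above the track.
- rail_track (a point): Middle of the rail (NOT the notch), on the flat top of the white track strip, (0, 0, 140) mm in the rail's frame. The strip floats on springs: it yields only above about 4 N of downward push, then 1.5 N per mm, and bottoms after 5 mm at 11 N. It does not yield sideways.
- rail_notch_zone (a point): Same spot, 8 mm lower: level of the station notch's floor. One notch with square ends is cut across the strip, 26 mm long in y, 8 mm deep. Its middle lies anywhere from y -40 to +40 mm of this point, differs each time and is not reported: see it or feel it (a tongue slid along under a light push loses its support there, and the notch's end then blocks it).
- reagent_bottle: Bystander: white plastic reagent bottle with screw cap, 45x62x109 mm; origin under its centre. Leave it where it is.
- beaker: Bystander: small glass beaker, 60x55x71 mm; origin under its centre. Leave it where it is.
- dropper_bottle: Bystander: amber dropper bottle, 35x35x106 mm; origin under its centre. Leave it where it is.
- petri_dish: Bystander: lidded petri dish, 64x64x15 mm; origin under its centre. Leave it where it is.
- lab_timer: Bystander: small wedge-shaped digital timer, 39x68x62 mm; origin under its centre. Leave it where it is.
- tape_roll: Bystander: roll of label tape lying flat, 82x82x19 mm; origin under its centre. Leave it where it is.
- tip_box: Bystander: yellow pipette tip box with clear lid, 135x96x96 mm, fixed; it and the dock may change places.
Not all that is in view belongs to the job. Of the things shaped like the carrier, the steel one is meant. Leave any yellow look-alike of the dock alone.

How it is judged:
On the way, in this order (a step that is already met when the one before it is completed fails the run):
1. the carrier is lifted clear of its parking tray (z of carrier in the frame of dock above 0.04 m), for 0.1 s.
2. the tongue is behind the lip, below the lip's top (x of tongue in the frame of rail between -0.009 and 0.009 m and y of tongue in the frame of rail between -0.09 and 0.09 m and z of tongue in the frame of rail below 0.146 m), for 0.1 s.
At the end, for the whole second after the job is handed in: The carrier hangs released and at rest on the rail: tongue behind the lip (within the channel) and down in the station notch, its lower edge at least 5.5 mm below the track's top; carrier upright within 0.2 rad and parallel to the rail within 0.2 rad (x of tongue in the frame of rail between -0.009 and 0.009 m and y of tongue in the frame of rail between -0.09 and 0.09 m and z of tongue in the frame of rail between 0.128 and 0.1345 m and angle between carrier's own z axis and vertical below 0.2 rad and angle between the y axis of carrier and the y axis of rail, either way round below 0.2 rad and linear speed of carrier below 0.02 m/s and angular speed of carrier below 0.2 rad/s); the robot touches nothing.
It fails at once if the carrier is forced against the rail with more than 25 N (contact force between carrier and rail above 25 N).
It fails at once if a bystander is pushed more than 30 mm from its place or knocked over (distance of any of reagent_bottle, beaker, dropper_bottle, petri_dish, lab_timer, tape_roll from where it was at the start of the episode above 0.03 m or angle between any of reagent_bottle, beaker, dropper_bottle, petri_dish, lab_timer, tape_roll's own z axis and vertical above 0.5 rad).
It also fails if it takes over 72 s, if anything falls off the work surface, if the arm or the gripper's body presses on something with over 40 N, if the wrist force passes 120 N, or if a joint passes its speed limit or range.

### The arm

A 7-joint arm with a two-finger parallel gripper is mounted at the origin on a cart in front of the work surface, level with it; the furniture and walls round the work are solid. World frame = base frame: x ahead of the robot, y to its left, z up, the work surface at z = 0. Lengths are in m, angles in rad, forces in N, time in s.
With the tool pointing down it reaches from about 0.425 to 0.925 m from the base axis. Payload 6.8 kg.
Tool frame: the origin (TCP) lies on the centre line of the jaws, within the pads' length; the fingertips stand 25 mm ahead of it and the grasp point (between the pads) lies 6 mm ahead of it; z points along the fingers, y is the line along which they close (so a half turn about z gives the same grasp; the last joint's range is limited). The gripper opens to 85 mm and grips with 20 to 120 N. Pads are 22 mm wide; open, the fingers measure 114 mm over their backs; the gripper's body (76 mm by 85 mm) begins 54 mm behind the grasp point. The pads swing forward as they close: fully open they stand 13 mm farther back than shut.
Start: joints at [-1.365, 0.477, 0.022, 1.555, -0.011, 1.109, -0.083], TCP at [0.208, 0.642, 0.256] pointing down, gripper open.
Joint ranges: [-2.96, 2.96], [-0.34, 2.1], [-1.41, 1.46], [0.24, 2.44], [-1.37, 4.51], [0.17, 1.92], [-2.96, 2.96]. Speed limits (rad/s): [2.39, 2.39, 3.14, 3.14, 3.14, 3.14, 3.14].

### API

Orientations are given as a rotation vector (axis times angle).
In Python, from bench import telemetry, grab_frame, job gives the robot as it stands.
- The arm moves only by the tool apply_moves, never from a script. Its argument "rows" is a list of rows, each a list of 2 entries, a list of its own where there are three numbers: the shift along the tool's x, y, z each as a share of 250 mm, from -1 to 1, then the turn, a rotation vector about the tool's x, y, z each as a share of pi rad, from -1 to 1. A call has 1 to 10 rows; each row is the pose to reach, as a shift and turn from the pose commanded when the call began, along the tool's axes at that moment, turning the shorter way round; what a row does not reach only later rows make up. A row lasts 1/8 s, in which the tool goes at most 62.5 mm and 10.7 degrees, less where a joint would pass 70% of its speed; a pose out of reach is approached as far as the arm can. A call with a number of a shift or a turn outside -1 to 1 is refused whole. A call with a gripper value outside its range is refused whole. "jaw" is the gripper's target within -1 to 1 (fully open at 1, half-way at 0, shut at -1), set as the call begins (left out, the last holds). The fingers move at their own pace and stop on an object; "newtons" is the grip in N (left out, the last holds). Time passes only in rows, so rows that repeat a pose let the fingers close. It gives the time, the measured TCP pose, the force, the opening and the grip force at its end, in the units of the state.
- telemetry.get_obs(): the state, without advancing time (a new reading comes with each control period).
- grab_frame(name): name is "scene" or "top" or "wrist"; returns a dict with "frame" (384x512x3 uint8, red, green, blue), "vertical_fov" (degrees; the focal length in pixels is half the picture's height over the tangent of half this angle, whatever the lens; pixels are square), "cx", "cy" (the principal point, pixels), "origin" and "attitude" of the camera in the world. Camera axes: x right, y up, looking along -z (the intrinsics and any distortion apply to the point x, -y, -z); pixel columns grow to the right and rows downward; lengths in m; the calibration is good to about 2 mm. A picture is of the moment at which its call begins. There is no depth.
- job.hand_in(): hands the job in; it is judged then, once.
The state is a dict: "clock": time; "joints": joint angles; "qvel": joint speeds; "tau": joint torques, N m; "tcp_pos": TCP position; "orientation": TCP orientation; "contact_force": force on the tool from outside, world axes, zero at the start; "moment": the same for the moment, N m; "grip_width": finger opening in m; "gripper_force": force on a finger pad.
Only numpy, scipy, OpenCV 4.12 (cv2) and the standard library are available. Lean on these libraries where they do the work, as an engineer would, in place of code of your own. Each camera call takes 0.05 s, during which the arm holds its last target. There are 200 camera calls.

## Working session

There is one attempt and no reset: what is moved stays moved. The work goes in short steps, Python scripts to look and compute and a tool call to move; the robot and the scene stay as the last step left them, time stands still between calls to the robot, and variables do not carry over. Pictures are saved under pics/ and viewed, at most 10 in all, crops included, and the job is handed in when it is done.

Besides the shell and the picture viewer there is one more tool, called as name(argument=value, ...) on one line, values as JSON. apply_moves: Moves the arm, as the interface text tells. Its arguments: {"type":"object","properties":{"rows":{"type":"array"},"jaw":{"type":"number"},"newtons":{"type":"number"}},"required":["rows"]}

```bash
mkdir -p pics
cat > h.py <<'E'
import numpy as np, cv2, json
from scipy.spatial.transform import Rotation as R
from bench import telemetry, grab_frame, job
def snap(n,f):
    d=grab_frame(n); cv2.imwrite(f'pics/{f}.png',d['frame'][:,:,::-1]); 
    np.save(f'pics/{f}.npy',d,allow_pickle=True); return d
def load(f): return np.load(f'pics/{f}.npy',allow_pickle=True).item()
def rot(a):
    a=np.array(a,float)
    return a if a.shape==(3,3) else (R.from_rotvec(a).as_matrix() if a.size==3 else R.from_quat(a).as_matrix())
def f_(d): return d['frame'].shape[0]/2/np.tan(np.radians(d['vertical_fov'])/2)
def ray(d,u,v):
    f=f_(d); r=rot(d['attitude'])@np.array([(u-d['cx'])/f,-(v-d['cy'])/f,-1]); return np.array(d['origin']),r
def at_z(d,u,v,z):
    o,r=ray(d,u,v); return o+r*(z-o[2])/r[2]
def proj(d,P):
    p=(np.atleast_2d(P)-np.array(d['origin']))@rot(d['attitude']); f=f_(d)
    return np.c_[d['cx']+f*p[:,0]/-p[:,2], d['cy']-f*p[:,1]/-p[:,2]]
E
python3 - <<'E'
from h import *
for n in('scene','top','wrist'):
    d=snap(n,n+'0'); print(n,{k:v for k,v in d.items() if k!='frame'})
print(telemetry.get_obs())
a=[cv2.imread(f'pics/{n}0.png') for n in('scene','top')]
E
```

```text
scene {'vertical_fov': 51.12088402372176, 'cx': 262.0404068546237, 'cy': 197.93999798275888, 'origin': array([-0.3720584 , -0.7902881 ,  0.86747254]), 'attitude': array([ 0.99232391, -0.40884448, -0.74574498])}
top {'vertical_fov': 52.33389374185776, 'cx': 251.7659409266824, 'cy': 191.69740790267846, 'origin': array([0.28534591, 0.11986941, 1.53499412]), 'attitude': array([ 0.14073757, -0.14108739, -1.57980924])}
wrist {'vertical_fov': 66.9207905164068, 'cx': 254.8158068525484, 'cy': 192.8706948537954, 'origin': array([0.13676649, 0.66498429, 0.37307888]), 'attitude': array([-0.25977514, -0.18835528,  1.2479694 ])}
{'clock': 0.15, 'joints': array([-1.36507856,  0.47763435,  0.02234205,  1.55617976, -0.01149657,
        1.10934509, -0.08308144]), 'qvel': array([-0.00144168, -0.00198122, -0.00177066, -0.00463554, -0.00151474,
        0.0015614 ,  0.00044479]), 'tau': array([ 2.71601755e-03, -5.96927369e+01,  1.61019389e+00, -2.81493509e+01,
        1.26218190e-02,  6.44080064e-03,  1.97615594e-05]), 'tcp_pos': array([0.20823958, 0.64163762, 0.25555161]), 'orientation': array([-4.90838327e-01, -3.10288624e+00,  2.25110059e-03]), 'contact_force': array([ 0.2668212 , -0.10686165,  0.32089332]), 'moment': array([-0.02743573, -0.02448476, -0.00715286]), 'gripper_force': 0.0, 'grip_width': 0.08508308435243907}
```

View pics/scene0.png

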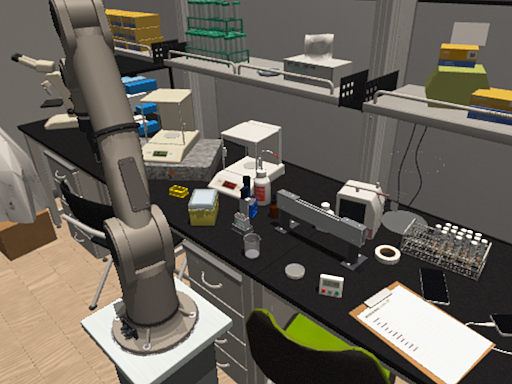

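View pics/top0.png

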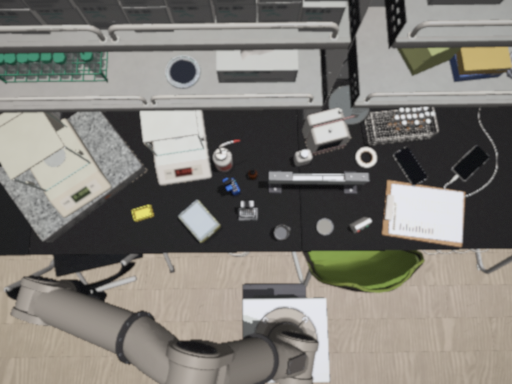

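The steel-grey candidate is at scene (243,222) and top (248,210). A blue look-alike is at scene (252,207) and top (231,186), and the yellow tray look-alike is at scene (179,190). The steel one fits the description; I'll confirm it in an enlarged crop.

Run:
```python
from h import *
s=cv2.imread('pics/scene0.png');t=cv2.imread('pics/top0.png')
a=cv2.resize(s[180:270,215:285],(467,600),interpolation=cv2.INTER_CUBIC)  # x6.67
b=cv2.resize(t[170:230,215:265],(330,396),interpolation=cv2.INTER_CUBIC) #x6.6
c=cv2.resize(t[160:200,260:380],(330,110),interpolation=cv2.INTER_CUBIC) #x2.75
o=np.zeros((600,800,3),np.uint8);o[:,:467]=a;o[:396,470:]=b;o[400:510,470:]=c
cv2.imwrite('pics/crop1.png',o)
```

```text
(no output)
```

View pics/crop1.png

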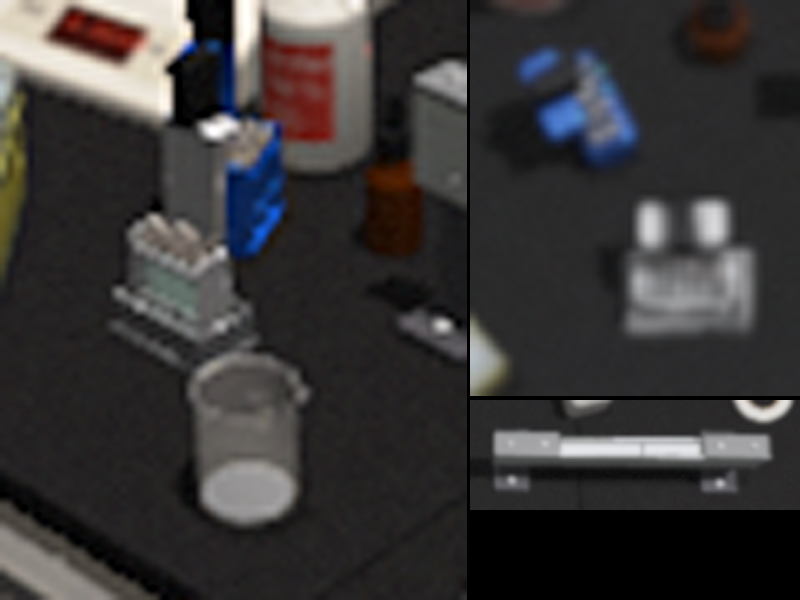

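Run:
```python
from h import *
t=load('top0')
np.set_printoptions(precision=4,suppress=True)
for u,v in((242.6,203.6),(251.7,203.6)): print('bridge',at_z(t,u,v,.131))
for u,v in((238.9,218.5),(257.4,219)): print('trayfront',at_z(t,u,v,.027))
for u,v in((269.1,176.4),(369.1,177.1)): print('railcov',at_z(t,u,v,.159))
for n,p in dict(beaker=(282,233),petri=(325,227),timer=(361,225),dropper=(252,174),bottle=(222,160)).items(): print(n,at_z(t,*p,.05))
o=telemetry.get_obs(); w=load('wrist0')
T=rot(o['orientation']); print(T); print('cam in tool',T.T@(w['origin']-o['tcp_pos'])); print(T.T@rot(w['attitude']))
```

```text
bridge [0.4961 0.1517 0.131 ]
bridge [0.4956 0.1187 0.131 ]
trayfront [0.4536 0.1689 0.027 ]
trayfront [0.4506 0.0973 0.027 ]
railcov [0.5896 0.0546 0.159 ]
railcov [ 0.5821 -0.3054  0.159 ]
beaker [0.3936 0.0053 0.05  ]
petri [ 0.4141 -0.1587  0.05  ]
timer [ 0.4198 -0.2959  0.05  ]
dropper [0.6242 0.1158 0.05  ]
bottle [0.6821 0.2327 0.05  ]
[[-0.9512  0.3087 -0.0003]
 [ 0.3087  0.9512 -0.0014]
 [-0.0001 -0.0014 -1.    ]]
cam in tool [ 0.0752 -0.     -0.1175]
[[ 0.0009  0.9553  0.2957]
 [ 1.     -0.0005 -0.0012]
 [-0.001   0.2957 -0.9553]]
```

The crop confirms it: the steel carrier has a black grip between white bridge ends at crop (652,222) and (712,222), and it sits in the grey tray. The blue one is a decoy. The rail is at crop (495..770,445). Next I move to a view pose near both.

apply_moves(rows=[[[-0.41,-0.48,-0.15],[0,0,-0.05]],[[-0.82,-0.96,-0.3],[0,0,-0.1]],[[-0.82,-0.96,-0.3],[0,0,-0.1]],[[-0.82,-0.96,-0.3],[0,0,-0.1]],[[-0.82,-0.96,-0.3],[0,0,-0.1]],[[-0.82,-0.96,-0.3],[0,0,-0.1]],[[-0.82,-0.96,-0.3],[0,0,-0.1]]])

```text
clock: 1.02
tcp_pos: [0.3294, 0.3503, 0.3315]
orientation: [0.002, 3.141, 0.001]
contact_force: [-0.7, 0.7, 0.5]
grip_width: 0.0854
gripper_force: 0.0
```

```bash
cat >> h.py <<'E'
np.set_printoptions(precision=4,suppress=True)
def togo(p,yaw=0.0,n=1):
    """shares from the present pose to world TCP p, tool x = -x turned by yaw"""
    o=telemetry.get_obs(); T=rot(o['orientation']); c,s=np.cos(yaw),np.sin(yaw)
    G=np.array([[-c,-s,0],[-s,c,0],[0,0,-1.]])
    print('t',o['clock'],'tcp',o['tcp_pos'],'F',o['contact_force'],'w',o['grip_width'])
    print('shift',T.T@(np.array(p)-o['tcp_pos'])/.25,'turn',R.from_matrix(T.T@G).as_rotvec()/np.pi)
E
python3 -c "
from h import *
togo([.45,.06,.33])"
```

```text
t 1.025 tcp [0.3294 0.3503 0.3315] F [-0.6599  0.6781  0.4545] w 0.08536792427638179
shift [-0.4836 -1.1606  0.0052] turn [ 0.0003  0.0001 -0.0003]
```

apply_moves(rows=[[[-0.24,-0.5,0],[0,0,0]],[[-0.48,-1,0],[0,0,0]],[[-0.48,-1,0],[0,0,0]],[[-0.48,-1,0],[0,0,0]],[[-0.48,-1,0],[0,0,0]],[[-0.48,-1,0],[0,0,0]],[[-0.48,-1,0],[0,0,0]]])

```text
clock: 1.9
tcp_pos: [0.449, 0.1029, 0.3308]
orientation: [0.006, -3.141, 0.0]
contact_force: [0.3, -0.3, 0.5]
grip_width: 0.0856
gripper_force: 0.0
```

```bash
python3 -c "
from h import *
togo([.492,.135,.3])
d=snap('wrist','w1'); print(d['origin'])
cv2.imwrite('pics/w1b.png',cv2.resize(d['frame'][:,:,::-1],(800,600)))"
```

```text
t 1.9 tcp [0.449  0.1029 0.3308] F [ 0.2896 -0.3222  0.4569] w 0.08563693207320829
shift [-0.1726  0.128   0.123 ] turn [-0.     -0.0003  0.0012]
[0.3739 0.1025 0.4485]
```

View pics/w1b.png

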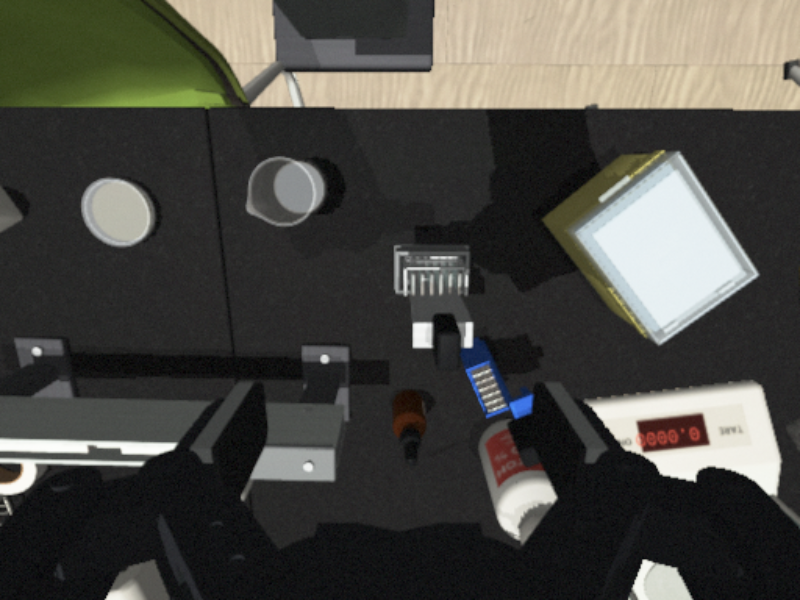

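The wrist view shows the black grip at (446,330), the bridge's white ends from (412,348) to (473,347), the rail's left cover ending at about (337,480), and the beaker at (287,190).

```bash
python3 -c "
from h import *
d=load('w1');k=1.5625
for n,u,v,z in(('brL far',473,347.5,.137),('brR far',412.5,348.5,.137),('brR near',412,323,.137),('brL near',472,322,.137),('trayR near',395,246,.033),('trayL near',469,245,.033),('cov far',336,481,.159),('cov near',343,445,.159),('liptop A',2,463,.154),('grip top near L',457,316,.178),('gripR',434,316,.178)):
  print(n,at_z(d,u/k,v/k,z))"
```

```text
brL far [0.5057 0.1589 0.137 ]
brR far [0.5067 0.1141 0.137 ]
brR near [0.4866 0.1134 0.137 ]
brL near [0.4856 0.1571 0.137 ]
trayR near [0.4488 0.1004 0.033 ]
trayL near [0.4475 0.1687 0.033 ]
cov far [0.6065 0.0566 0.159 ]
cov near [0.5747 0.0629 0.159 ]
liptop A [ 0.5951 -0.1981  0.154 ]
grip top near L [0.467  0.1403 0.178 ]
gripR [0.467  0.1258 0.178 ]
```

apply_moves(rows=[[[-0.172,0.132,0.1],[0,0,-0.006]],[[-0.172,0.132,0.25],[0,0,-0.006]],[[-0.172,0.132,0.4],[0,0,-0.006]],[[-0.172,0.132,0.5],[0,0,-0.006]],[[-0.172,0.132,0.6],[0,0,-0.006]],[[-0.172,0.132,0.65],[0,0,-0.006]],[[-0.172,0.132,0.65],[0,0,-0.006]]], jaw=-0.05, newtons=50)

```text
clock: 2.82
tcp_pos: [0.4917, 0.1344, 0.1682]
orientation: [0.033, -3.14, 0.001]
contact_force: [0.6, -0.4, 0.0]
grip_width: 0.0407
gripper_force: 0.0
```

```bash
python3 -c "
from h import *
togo([.492,.136,.168],.02)
d=snap('wrist','w2')
cv2.imwrite('pics/w2b.png',cv2.resize(d['frame'][100:,100:400,::-1],(600,568)))"
```

```text
t 2.825 tcp [0.4917 0.1344 0.1682] F [ 0.6337 -0.353   0.0285] w 0.0406838594958093
shift [-0.0014  0.0063  0.0008] turn [-0.0001 -0.0005  0.0003]
```

View pics/w2b.png

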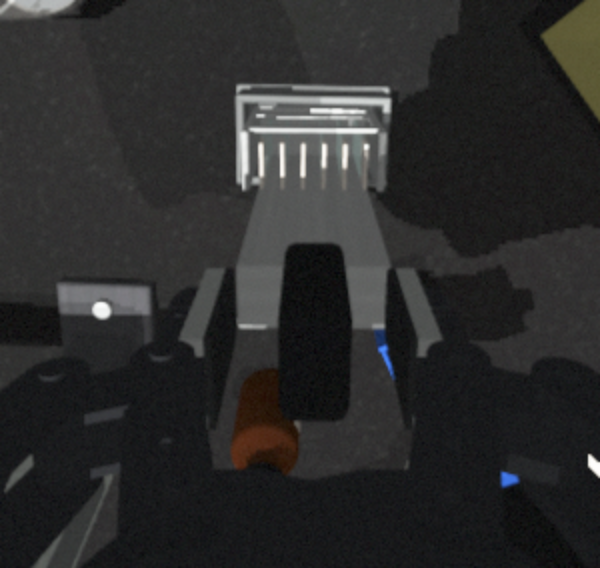

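The grip block at crop (315,330) is centred between the fingers, so I close.

apply_moves(rows=[[[0,0.004,0],[0,0,0]],[[0,0.004,0],[0,0,0]],[[0,0.004,0],[0,0,0]],[[0,0.004,0],[0,0,0]],[[0,0.004,0],[0,0,0]],[[0,0.004,0],[0,0,0]]], jaw=-1, newtons=60)

```text
clock: 3.62
tcp_pos: [0.4933, 0.1352, 0.1699]
orientation: [-0.03, 3.139, 0.002]
contact_force: [0.9, 1.1, 5.8]
grip_width: 0.0157
gripper_force: 59.4
```

apply_moves(rows=[[[0,0,-0.05],[0,0,0]],[[0,0,-0.12],[0,0,0]],[[0,0,-0.2],[0,0,0]],[[0,0,-0.3],[0,0,0]],[[0,0,-0.4],[0,0,0]],[[0,0,-0.46],[0,0,0]],[[0,0,-0.46],[0,0,0]],[[0,0,-0.46],[0,0,0]]])

```text
clock: 4.62
tcp_pos: [0.4916, 0.1343, 0.2828]
orientation: [0.03, -3.14, 0.001]
contact_force: [1.0, 0.4, -2.7]
grip_width: 0.0154
gripper_force: 58.8
```

```bash
python3 -c "
from h import *
togo([.50,-.08,.29],-.02)
d=snap('wrist','w3');print(d['origin'])
cv2.imwrite('pics/w3b.png',cv2.resize(d['frame'][:,:,::-1],(800,600)))"
```

```text
t 4.625 tcp [0.4916 0.1343 0.2828] F [ 0.9866  0.3836 -2.7354] w 0.015368717772804215
shift [-0.0169 -0.8578 -0.0281] turn [-0.0002 -0.0005  0.0125]
[0.4167 0.1329 0.4006]
```

apply_moves(rows=[[[0,-0.1,0],[0,0,0.004]],[[-0.01,-0.25,0],[0,0,0.008]],[[-0.01,-0.4,0],[0,0,0.0125]],[[-0.01,-0.55,0],[0,0,0.0125]],[[-0.01,-0.67,0],[0,0,0.0125]],[[-0.01,-0.74,0],[0,0,0.0125]],[[-0.01,-0.74,0],[0,0,0.0125]],[[-0.01,-0.74,0],[0,0,0.0125]]])

```text
clock: 5.68
tcp_pos: [0.4981, -0.05, 0.2835]
orientation: [-0.031, -3.141, -0.0]
contact_force: [0.4, 0.1, -2.8]
grip_width: 0.0154
gripper_force: 58.9
```

```bash
python3 -c "
from h import *
togo([.56,-.05,.29],-.02)
d=snap('wrist','w4');print(d['origin'])
cv2.imwrite('pics/w4b.png',cv2.resize(d['frame'][:,:,::-1],(800,600),interpolation=cv2.INTER_CUBIC))"
```

```text
t 5.675 tcp [ 0.4981 -0.05    0.2835] F [ 0.3976  0.141  -2.7808] w 0.015363981297858958
shift [-0.2476  0.0049 -0.0263] turn [ 0.0001 -0.0002  0.    ]
[ 0.423  -0.0486  0.4012]
```

View pics/w4b.png

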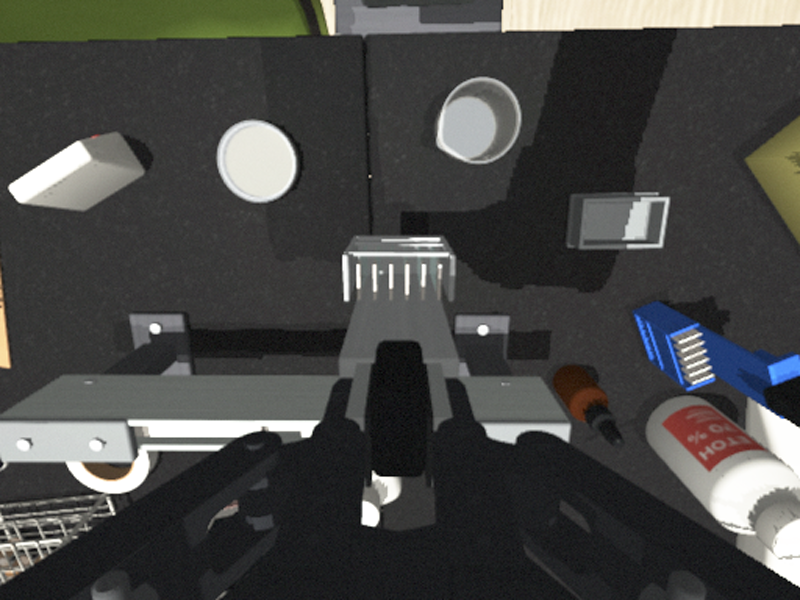

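The track is visible at (140..310,420..450), with a dark mark near (265,430). I'll enlarge it.

```bash
python3 -c "
from h import *
d=load('w4');f=d['frame'][:,:,::-1]
a=cv2.resize(f[260:300,0:210],(798,152*2),interpolation=cv2.INTER_CUBIC)
t=load('top0')['frame'][:,:,::-1]
b=cv2.resize(t[165:200,260:380],(800,233),interpolation=cv2.INTER_CUBIC)
o=np.zeros((560,800,3),np.uint8);o[:304,:798]=a;o[310:543]=b
cv2.imwrite('pics/crop2.png',o)"
```

```text
(no output)
```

View pics/crop2.png

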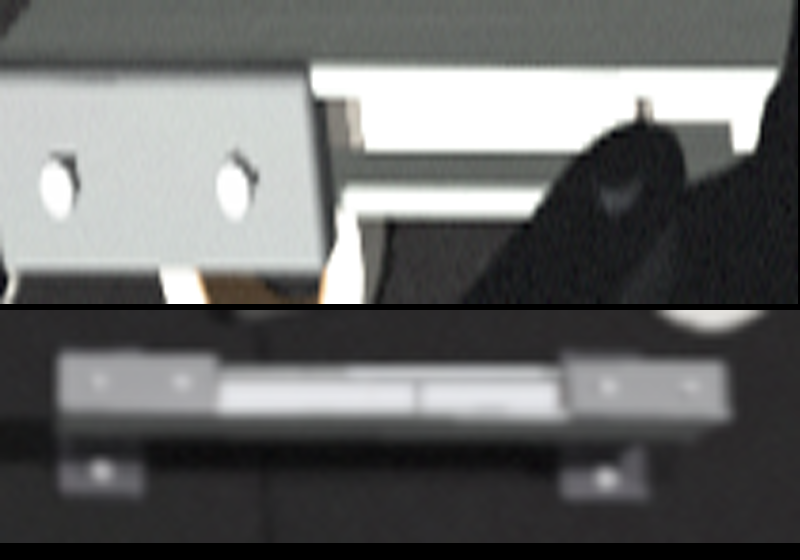

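The notch shows clearly: its -y end wall is at wrist crop u≈636 and its +y end at u≈733. The top view agrees, with a slit at crop u≈417.

```bash
python3 -c "
from h import *
d=load('w4');t=load('top0')
W=lambda n,u,v,z:print(n,at_z(d,u/3.8,260+v/7.6,z))
W('notch -y',636,110,.140);W('notch +y',733,145,.140)
W('lip near L',320,66,.154);W('lip near R',770,66,.154);W('lip farL',330,97,.154);W('lip farR',630,97,.154);W('track back L',370,152,.140);W('track back R',560,152,.140)
W('backwall near L',350,184,.148);W('backwall near R',540,186,.148)
W('coverR near',308,70,.159);W('cover far',328,268,.159)
T=lambda n,u,v,z:print(n,at_z(t,260+u/6.667,165+(v-310)/6.667,z))
T('top slit',416,395,.140)
T('cov L',218,385,.159);T('cov R',560,388,.159);T('endL',58,385,.159);T('endR',727,388,.159)
T('lipL',300,413,.154);T('lipR',540,416,.154)
print(d['origin'])
"
```

```text
notch -y [ 0.5899 -0.1415  0.14  ]
notch +y [ 0.5958 -0.1156  0.14  ]
lip near L [ 0.5729 -0.2162  0.154 ]
lip near R [ 0.5752 -0.1017  0.154 ]
lip farL [ 0.5774 -0.2145  0.154 ]
lip farR [ 0.579  -0.1378  0.154 ]
track back L [ 0.595  -0.2146  0.14  ]
track back R [ 0.596  -0.1629  0.14  ]
backwall near L [ 0.5945 -0.2157  0.148 ]
backwall near R [ 0.5958 -0.1654  0.148 ]
coverR near [ 0.5704 -0.2159  0.159 ]
cover far [ 0.5994 -0.2164  0.159 ]
top slit [ 0.5861 -0.1407  0.14  ]
cov L [ 0.589  -0.0304  0.159 ]
cov R [ 0.5848 -0.2151  0.159 ]
endL [0.5902 0.0561 0.159 ]
endR [ 0.5836 -0.3053  0.159 ]
lipL [ 0.574  -0.0748  0.154 ]
lipR [ 0.5706 -0.2047  0.154 ]
[ 0.423  -0.0486  0.4012]
```

apply_moves(rows=[[[0,-0.09,0.03],[0,0,0]],[[-0.05,-0.174,0.08],[0,0,0]],[[-0.12,-0.174,0.134],[0,0,0]],[[-0.2,-0.174,0.134],[0,0,0]],[[-0.27,-0.174,0.134],[0,0,0]],[[-0.305,-0.174,0.134],[0,0,0]],[[-0.305,-0.174,0.134],[0,0,0]],[[-0.305,-0.174,0.134],[0,0,0]]])

```text
clock: 6.72
tcp_pos: [0.573, -0.0953, 0.2502]
orientation: [-0.031, -3.141, -0.0]
contact_force: [-0.2, -0.8, -3.0]
grip_width: 0.0152
gripper_force: 59.1
```

```bash
python3 -c "
from h import *
togo([.5735,-.095,.225],-.02)
d=snap('wrist','w5');print(d['origin'])
e=snap('scene','s5')
o=np.zeros((600,800,3),np.uint8)
o[:,:400]=cv2.resize(d['frame'][184:384,190:324,::-1],(400,600),interpolation=cv2.INTER_CUBIC)
o[:,400:]=cv2.resize(e['frame'][170:290,260:340,::-1],(400,600),interpolation=cv2.INTER_CUBIC)
cv2.imwrite('pics/c5.png',o)"
```

```text
t 6.725 tcp [ 0.573  -0.0953  0.2502] F [-0.1628 -0.8231 -2.9553] w 0.01520647890437889
shift [-0.002   0.0011  0.1007] turn [ 0.0001 -0.0002 -0.    ]
[ 0.4979 -0.0939  0.3679]
```

View pics/c5.png

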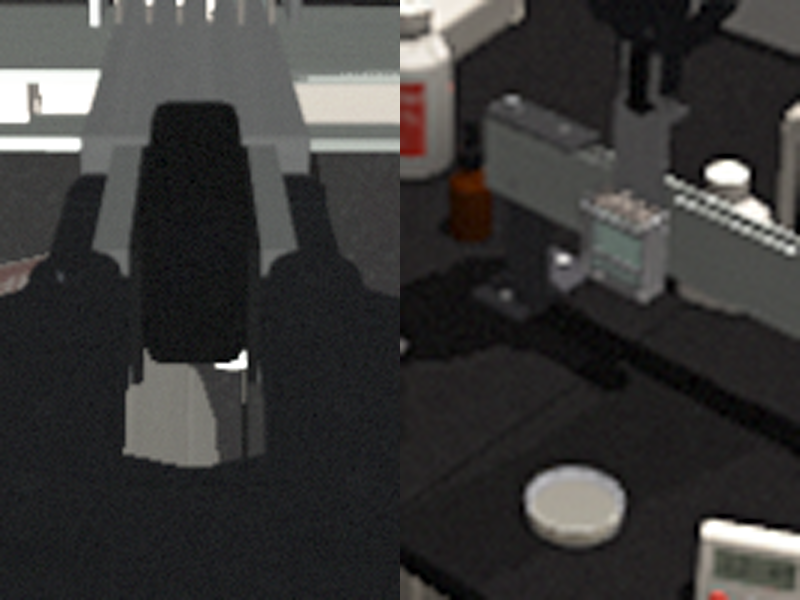

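```bash
python3 -c "
from h import *
d=load('w5')
for u,v in((82,137),(309,137),(82,172),(309,172)): print(at_z(d,190+u/2.985,184+v/3,.2173))
g=cv2.cvtColor(d['frame'],cv2.COLOR_RGB2GRAY)
for c in (219,222,289,291): print(c,g[220:250,c])
"
```

```text
[ 0.5658 -0.116   0.2173]
[ 0.5667 -0.0731  0.2173]
[ 0.5731 -0.1165  0.2173]
[ 0.5739 -0.073   0.2173]
219 [248 188 114  99  97  96  96  97  99 108 114 115 114 113 111 114 114 113
 113 111 111  89  48  34  27  28  23  29  31  33]
222 [ 98 100 101 100 100  97  97  97  98 107 116 116 117 115 113 115 114 113
 112 114 115  89  53  29  31  31  32  25  29  35]
289 [101 102 102 102  98 100  99  99 102 109 112 115 116 115 114 116 115 113
 116 115 116  90  53  32  26  28  27  31  31  27]
291 [194 185 158 140 117  98 102 101 101 109 115 118 119 117 119 116 116 114
 117 116 115  91  50  29  31  30  29  33  30  31]
```

apply_moves(rows=[[[-0.006,0,0],[0,0,0]],[[-0.006,0,0.04],[0,0,0]],[[-0.006,0,0.08],[0,0,0]],[[-0.006,0,0.11],[0,0,0]],[[-0.006,0,0.13],[0,0,0]],[[-0.006,0,0.145],[0,0,0]],[[-0.006,0,0.145],[0,0,0]],[[-0.006,0,0.145],[0,0,0]]])

```text
clock: 7.82
tcp_pos: [0.5754, -0.0955, 0.2143]
orientation: [0.032, 3.141, -0.0]
contact_force: [0.2, 0.6, -2.9]
grip_width: 0.0149
gripper_force: 59.1
```

apply_moves(rows=[[[0,0,0.006],[0,0,0]],[[0,0,0.01],[0,0,0]],[[0,0,0.014],[0,0,0]],[[0,0,0.018],[0,0,0]],[[0,0,0.018],[0,0,0]],[[0,0,0.018],[0,0,0]]])

```text
clock: 8.57
tcp_pos: [0.5752, -0.0954, 0.2096]
orientation: [0.032, 3.141, 0.0]
contact_force: [0.1, -0.8, -2.6]
grip_width: 0.0154
gripper_force: 59.1
```

apply_moves(rows=[[[0,0,0.004],[0,0,0]],[[0,0,0.008],[0,0,0]],[[0,0,0.008],[0,0,0]],[[0,0,0.008],[0,0,0]]])

```text
clock: 9.07
tcp_pos: [0.5754, -0.0954, 0.2079]
orientation: [0.032, 3.141, 0.0]
contact_force: [-1.3, 0.1, 2.9]
grip_width: 0.0154
gripper_force: 59.7
```

apply_moves(rows=[[[0,0,-0.002],[0,0,0]],[[0,-0.02,-0.002],[0,0,0]],[[0,-0.04,-0.002],[0,0,0]],[[0,-0.06,-0.002],[0,0,0]],[[0,-0.08,-0.002],[0,0,0]],[[0,-0.095,-0.002],[0,0,0]],[[0,-0.105,-0.002],[0,0,0]],[[0,-0.11,-0.002],[0,0,0]],[[0,-0.11,-0.002],[0,0,0]]])

```text
clock: 10.2
tcp_pos: [0.5747, -0.1231, 0.208]
orientation: [0.032, 3.141, -0.0]
contact_force: [-0.8, 2.0, 2.6]
grip_width: 0.0151
gripper_force: 59.7
```

apply_moves(rows=[[[0,-0.006,0],[0,0,0]],[[0,-0.012,0],[0,0,0]],[[0,-0.018,0],[0,0,0]],[[0,-0.021,0],[0,0,0]],[[0,-0.021,0],[0,0,0]]])

```text
clock: 10.82
tcp_pos: [0.5741, -0.1286, 0.2076]
orientation: [-0.032, -3.14, 0.001]
contact_force: [0.2, 0.3, -3.2]
grip_width: 0.0155
gripper_force: 59.1
```

Support is lost, so the tongue is over the notch. I lower it.

apply_moves(rows=[[[0,0,0.006],[0,0,0]],[[0,0,0.012],[0,0,0]],[[0,0,0.018],[0,0,0]],[[0,0,0.024],[0,0,0]],[[0,0,0.027],[0,0,0]],[[0,0,0.027],[0,0,0]]])

```text
clock: 11.58
tcp_pos: [0.5745, -0.1282, 0.2012]
orientation: [-0.032, -3.141, -0.0]
contact_force: [-0.4, -0.8, -2.6]
grip_width: 0.0153
gripper_force: 59.1
```

apply_moves(rows=[[[0,0,0.003],[0,0,0]],[[0,0,0.005],[0,0,0]],[[0,0,0.005],[0,0,0]],[[0,0,0.005],[0,0,0]]])

```text
clock: 12.08
tcp_pos: [0.5747, -0.1282, 0.2003]
orientation: [0.031, 3.141, 0.0]
contact_force: [-0.8, 0.4, 1.4]
grip_width: 0.0151
gripper_force: 59.6
```

The tongue is on the notch floor, about 7.6 mm below the track contact height. I release and retreat upward.

apply_moves(rows=[[[0,0,0],[0,0,0]],[[0,0,0],[0,0,0]],[[0,0,0],[0,0,0]],[[0,0,0],[0,0,0]],[[0,0,0],[0,0,0]],[[0,0,0],[0,0,0]]], jaw=-0.05)

```text
clock: 12.82
tcp_pos: [0.5746, -0.1282, 0.2]
orientation: [0.032, 3.141, 0.0]
contact_force: [-0.4, 0.1, 0.6]
grip_width: 0.0407
gripper_force: 0.0
```

apply_moves(rows=[[[0,0,-0.04],[0,0,0]],[[0,0,-0.12],[0,0,0]],[[0,0,-0.22],[0,0,0]],[[0,0,-0.34],[0,0,0]],[[0,0,-0.45],[0,0,0]],[[0,0,-0.5],[0,0,0]],[[0,0,-0.5],[0,0,0]],[[0,0,-0.5],[0,0,0]]])

```text
clock: 13.82
tcp_pos: [0.574, -0.1279, 0.3239]
orientation: [-0.031, -3.14, -0.0]
contact_force: [-0.7, -1.4, -0.3]
grip_width: 0.0406
gripper_force: 0.0
```

```bash
python3 -c "
from h import *
togo([.5735,-.128,.3],-.02)
d=snap('wrist','w6');e=snap('scene','s6')
o=np.zeros((600,800,3),np.uint8)
o[:,:400]=cv2.resize(d['frame'][184:384,190:324,::-1],(400,600),interpolation=cv2.INTER_CUBIC)
o[:,400:]=cv2.resize(e['frame'][170:290,275:355,::-1],(400,600),interpolation=cv2.INTER_CUBIC)
cv2.imwrite('pics/c6.png',o)"
```

```text
t 13.825 tcp [ 0.574  -0.1279  0.3239] F [-0.7326 -1.3817 -0.2658] w 0.04055166821057554
shift [ 0.0019 -0.0003  0.0957] turn [ 0.0001 -0.0006  0.    ]
```

View pics/c6.png

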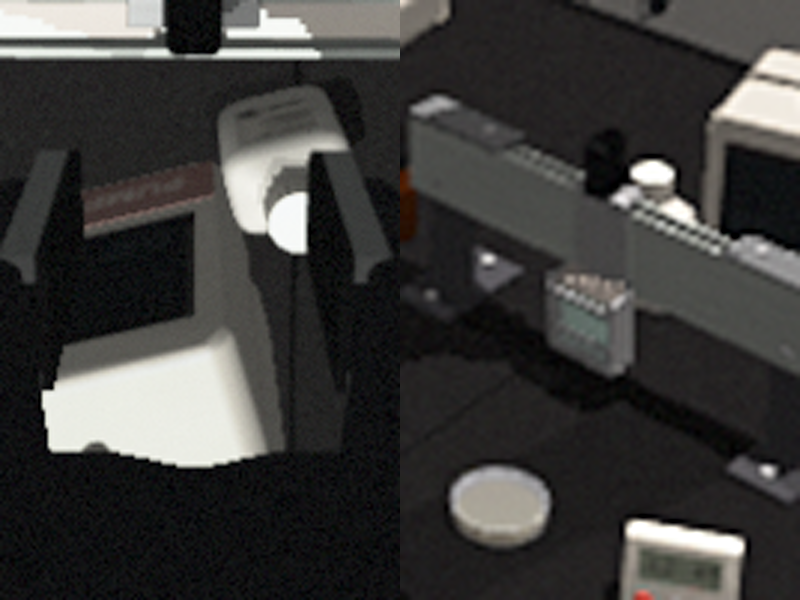

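The carrier hangs released on the rail, with its grip at crop (605,160) and its basket in front of the lip. The measured drop was about 7.6 mm, so I hand in.

```bash
python3 -c "
from h import *
print(job.hand_in())"
```

```text
the job is handed in; nothing more can be done
None
```

The steel carrier hangs released on the rail with its tongue about 7.6 mm down in the station notch, and the job is handed in at about 14 s; the hand-in returned no verdict.

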